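Refit the strainer element in the brine filter

TASK

Put the washed long strainer element back into the sloping branch of the brine filter: holding it round its middle, slide it tip first about half-way in, let go of it there, take a fresh hold farther back, at the stub behind the flange, and push it fully home until the flange sits on the mouth, without ramming it. Let go, and leave everything else on the bench where it is.

Things in the scene. Friction and masses are not known exactly. Their poses are not given: they have to be found in the camera images.
- strainer_mid (a point): the long strainer element to refit, a straight round stainless rod 190 mm long, about 0.35 kg; this point is on its axis half-way along, also its balance point. x runs along it from the tip to the stub. At the start it lies level, its axis 62 mm above the table, tip towards the robot, in either of the drip tray's two places
- strainer_tip (a point): centre of its tip end, 95 mm from strainer_mid along -x, same axes. From the tip: 8 mm of taper (13 to 24 mm in diameter), then slotted tube 24 mm in diameter, up to the flange at 150 mm
- strainer_seat (a point): centre of the face of its flange that looks to the tip, 55 mm from strainer_mid along +x, same axes. The flange is 40 mm in diameter and 6 mm thick; behind it (+x) is the plain round grip stub, 20 mm in diameter, 34 mm long, its middle 23 mm from this point
- mouth (a point): centre of the mouth of the filter's sloping branch, 164 mm up. x points out of the bore along its axis, 35 degrees above level, away from the robot; y is level. Ferrule 65 mm in diameter, its face seats the flange (hard stop). Bore 27 mm in diameter, 155 mm deep, countersunk to 34 mm over 6 mm. From 55 mm deep a rubber seal rides ahead of the tip with a steady drag of about 9 N, so it stays where let go
- skid: the brine filter, fixed: stainless base plate 400 x 150 mm, on it a level pipe 51 mm in diameter (centre 75 mm up) with a butterfly valve at the robot's end (handle top 141 mm) and the sloping branch, 51 mm in diameter. Origin on the table under the plate's centre, x along the pipe away from the valve; the mouth is 67 mm along x
- rack: white drip tray 220 x 170 mm, rim 14 mm, fixed, with two upright notched stainless bars (tops 62 mm up, 6 mm thick, 42 mm either side of centre along x) that carry two strainer elements side by side 90 mm apart. Origin on the table under its centre, x along the elements
- spare_mid (a point): a shorter, thinner strainer element (156 mm long, tube 17 mm in diameter, flange 32 mm), the middle of it, lying in the other place of the tray; not to be used
- can_a_mid (a point): empty open blue can, 100 mm in diameter, 90 mm high; its centre
- can_b_mid (a point): another empty open blue can, the same size; its centre
- tub_mid (a point): white plastic tub, 110 mm across the rim, 60 mm high; its centre
- gasket_mid (a point): black rubber ring lying on the table, 64 mm in diameter, 6 mm thick; its centre
- clamp_mid (a point): stainless pipe clamp lying on the table, 84 mm in diameter with a bolt at one side, 18 mm high; its centre
- brush_mid (a point): white cleaning brush lying on the table; its middle
Mind the look-alikes: they are no part of the job. Leave any yellow look-alike of the part that bears strainer_mid alone.

How it is judged:
By the outcome, as a careful person would: the job done as asked, in the order asked, and still so for the second after the job is handed in, with the robot touching nothing.
It also fails if it takes over 61 s, if anything falls off the work surface, if the arm or the gripper's body presses on something with over 40 N, if the wrist force passes 120 N, or if a joint passes its speed limit or range.

ROBOT

A 6-joint arm with a two-finger parallel gripper is mounted at the origin on the work surface. World frame = base frame: x ahead of the robot, y to its left, z up, the work surface at z = 0. Lengths are in mm, angles in rad, forces in N, time in s.
With the tool pointing down it reaches from about 325 to 775 mm from the base axis. Payload 5.5 kg.
Tool frame: the origin (TCP) lies at the centre of the arm's flange, where the gripper is bolted on; the fingertips stand 182 mm ahead of it and the grasp point (between the pads) lies robot.pinch_z ahead of it (robot.pinch_z is the distance from the TCP to the grasp point, in mm); z points along the fingers, y is the line along which they close (so a half turn about z gives the same grasp; the last joint's range is limited). The gripper opens to 88 mm and grips with 3 to 60 N. Pads are 20 mm wide; open, the fingers measure 115 mm over their backs; the gripper's body (75 mm by 178 mm) begins 61 mm behind the grasp point.
Start: joints at [-1.367, 0.091, 1.231, -0, 1.82, -0.057], TCP at [154.711, -579.726, 404.631] pointing down, gripper open.
Joint ranges: [-2.87, 2.87], [-0.86, 2.18], [0.17, 2.46], [-1.51, 4.65], [0.06, 2.69], [-2.65, 2.65]. Speed limits (rad/s): [2.57, 2.57, 3.01, 3.14, 3.14, 3.14].

INTERFACE

Orientations are given as a unit quaternion [w, x, y, z].
In Python, from cell import robot gives the robot as it stands.
- The arm moves only by the tool apply_moves, never from a script. Its argument "rows" is one flat list of numbers, 7 for each row, row after row: the turn, a rotation vector about the tool's x, y, z as a fraction of full scale, then the shift along the tool's x, y, z as a fraction of full scale, then the closure, from -1 (fully open) to 1 (shut). In form: [wx, wy, wz, dx, dy, dz, jaw, wx, wy, wz, dx, dy, dz, jaw, ...]. A call has 1 to 10 rows; each row is the pose to reach, as a shift and turn from the pose commanded when the call began, along the tool's axes at that moment, turning the shorter way round; what a row does not reach only later rows make up. Full scale, the value 1, is 500 mm for a shift and pi rad for a turn. A row lasts 1/8 s, in which the tool goes at most 62.5 mm and 10.7 degrees, less where a joint would pass 70% of its speed; a pose out of reach is approached as far as the arm can. A call with a number of a shift or a turn outside -1 to 1 is refused whole. A call with a gripper value outside its range is refused whole. The fingers move at their own pace and stop on an object; "grip_force" is the grip in N (left out, the last holds). Time passes only in rows, so rows that repeat a pose let the fingers close. It gives the time, the measured TCP pose, the force, the opening and the grip force at its end, in the units of the state.
- robot.get_state(): the state, without advancing time (a new reading comes with each control period).
- robot.camera(name): name is "scene" or "side" or "wrist"; returns a dict with "frame" (400x640x3 uint8, red, green, blue), "depth" (400x640 float32, mm along the optical axis (not along the pixel's ray), 0 where there is no reading), "intrinsics" (3x3 intrinsics, pixels), "R" (3x3) and "t" (3): a world point X has camera coordinates R X + t. Camera axes: x right, y down, z forward; pixel columns grow to the right and rows downward; lengths in mm; the calibration is good to about 2 mm. A picture is of the moment at which its call begins.
- robot.sign_off(): hands the job in; it is judged then, once.
The state is a dict: "time_s": time; "qpos": joint angles; "qvel": joint speeds; "tau": joint torques, N m; "tcp_pos": TCP position; "eef_rot": TCP orientation; "contact_force": force on the tool from outside, world axes, zero at the start; "ft_torque": the same for the moment, N m; "grip_width": opening from 0.0 (shut) to 1.0 (fully open); "finger_force": force on a finger pad.
Only numpy, scipy, OpenCV 4.12 (cv2) and the standard library are available. Lean on these libraries where they do the work, as an engineer would, in place of code of your own. Each camera call takes 0.05 s, during which the arm holds its last target. There are 200 camera calls.

## Working session

There is one attempt and no reset: what is moved stays moved. The work goes in short steps, Python scripts to look and compute and a tool call to move; the robot and the scene stay as the last step left them, time stands still between calls to the robot, and variables do not carry over. Pictures are saved under pics/ and viewed, at most 10 in all, crops included, and the job is handed in when it is done.

Besides the shell and the picture viewer there is one more tool, called after "Call:" by a JSON object that holds its "method" and its "body", one argument or row to a line. apply_moves: Moves the arm, as the interface text tells. Shift numbers are shares of 500 mm and turn numbers shares of pi rad, none past 1 either way. Its arguments: {"type":"object","properties":{"rows":{"type":"array"},"grip_force":{"type":"number"}},"required":["rows"]}

```bash
mkdir -p pics; ls; python3 - <<'E'
from cell import robot
import cv2,pickle,numpy as np
d={n:robot.camera(n) for n in("scene","side","wrist")}
pickle.dump(d,open("c0.pkl","wb"))
for n in d: 
    cv2.imwrite(f"pics/{n}0.png",d[n]["frame"][:,:,::-1])
    print(n,-d[n]["R"].T@d[n]["t"],d[n]["R"][2])
print(robot.get_state(),robot.pinch_z)
E
```

```text
pics
scene [1245.84177596  255.24253112 1046.51810854] [-0.62181465 -0.19397189 -0.7587631 ]
side [-382.09834325  841.78385765  999.74267801] [ 0.59569146 -0.55365329 -0.5819104 ]
wrist [ 235.31459234 -558.72116743  383.11017513] [-0.29377724 -0.07584069 -0.9528605 ]
{'time_s': 0.15, 'qpos': array([-1.36668556e+00,  9.16848342e-02,  1.23164988e+00,  1.83198922e-05,
        1.81981167e+00, -5.67370743e-02]), 'qvel': array([-0.0004881 , -0.00186151, -0.00342478, -0.00105776, -0.00071421,
       -0.00159747]), 'tau': array([ 2.51535959e-03, -4.47045994e+01, -4.06908095e+01,  6.99947868e-02,
        2.74959550e-02, -9.76796764e-05]), 'tcp_pos': array([ 154.72762294, -579.74742769,  403.74412842]), 'eef_rot': array([-7.75408756e-04,  9.91506258e-01,  1.30056668e-01, -4.83377417e-05]), 'contact_force': array([ 0.55933295, -0.68474415, -0.07117865]), 'ft_torque': array([ 0.02088068, -0.026388  , -0.01351823]), 'finger_force': 0.0, 'grip_width': 1.0065931937851378} 163.3
```

View pics/scene0.png

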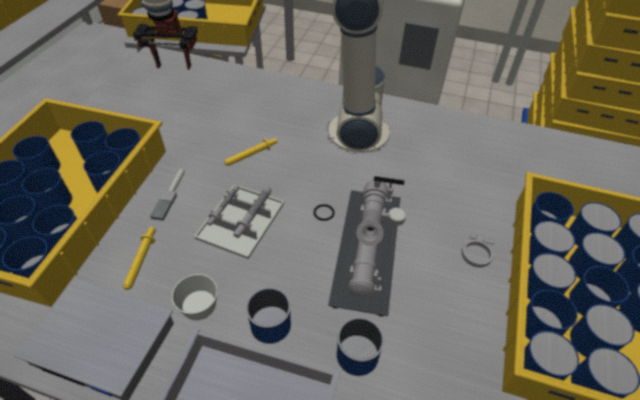

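View pics/side0.png

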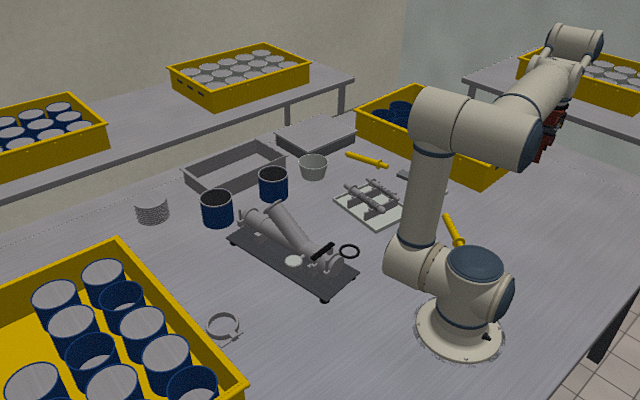

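The scene view shows the rack around (240,220), with two elements at about (222,203) and (252,212). The skid is at about (368,245) and the yellow look-alikes are elsewhere. I'll zoom in on both in one picture.

```bash
cat > h.py <<'E'
import numpy as np,cv2
def ray(c,u,v):
    d=c["R"].T@np.linalg.inv(c["intrinsics"])@np.array([u,v,1.]); return -c["R"].T@c["t"],d
def onz(c,u,v,z):
    o,d=ray(c,u,v); return o+d*(z-o[2])/d[2]
def proj(c,X):
    p=c["intrinsics"]@(c["R"]@np.asarray(X,float)+c["t"]); return p[:2]/p[2]
def pts(c,u0,u1,v0,v1):
    vv,uu=np.mgrid[v0:v1,u0:u1]; z=c["depth"][v0:v1,u0:u1]
    P=np.stack([uu,vv,np.ones_like(uu)],-1)@np.linalg.inv(c["intrinsics"]).T*z[...,None]
    return (P-c["t"])@c["R"], z>0
def tri(*obs):
    A=np.zeros((3,3));b=np.zeros(3)
    for c,u,v in obs:
        o,d=ray(c,u,v);d/=np.linalg.norm(d);M=np.eye(3)-np.outer(d,d);A+=M;b+=M@o
    return np.linalg.solve(A,b)
E
python3 - <<'E'
import pickle,cv2,numpy as np
from h import *
d=pickle.load(open("c0.pkl","rb"))
s,e=d["scene"],d["side"]
r=lambda c,a,b,f,t:cv2.resize(c["frame"][f:t,a:b,::-1],(400,300),interpolation=cv2.INTER_CUBIC)
im=np.vstack([np.hstack([r(s,190,290,180,255),r(s,310,430,175,315)[:, :]]),np.hstack([r(e,330,410,170,230),r(e,220,364,195,303)])])
cv2.imwrite("pics/z.png",im)
for n,c,b in(("scene",s,(190,290,180,260)),("side",e,(325,415,170,240)),("scene",s,(325,405,180,315)),("side",e,(220,365,190,305))):
    P,m=pts(c,*b)
    zz=P[...,2]; 
    print(n,np.percentile(zz[m],[5,50,95,99.8]))
    for lo,hi in((55,90),(90,130),(130,260)):
        k=m&(zz>lo)&(zz<hi); 
        if k.sum(): print(lo,k.sum(),P[k].min(0).round(),P[k].max(0).round(),P[k].mean(0).round(1))
E
```

```text
scene [-3.36563257  1.82356328 67.29596899 77.79279023]
55 855 [ 407. -286.   55.] [ 597. -147.   83.] [ 510.8 -201.6   66.7]
side [ -1.72576647   4.63453714 328.32365899 410.16288659]
55 573 [ 406. -284.   55.] [ 600. -150.   85.] [ 498.4 -197.2   67.3]
130 191 [131.  41. 215.] [198.  73. 260.] [165.   64.7 242.2]
scene [ -2.53619071  21.33715569 141.21963835 185.99773455]
55 927 [306. 102.  55.] [668. 235.  90.] [497.2 182.6  79.5]
90 1536 [310. 105.  90.] [667. 220. 130.] [504.5 161.6 101.5]
130 705 [325. 129. 130.] [569. 209. 191.] [507.2 165.7 155.4]
side [ -1.3894574    4.51628944 123.939499   183.04820735]
55 1439 [ 305. -179.   55.] [818. 238.  90.] [493.7 158.6  77. ]
90 1425 [306. 108.  90.] [803. 231. 130.] [472.4 167.  103.9]
130 741 [322. 123. 130.] [554. 211. 194.] [466.9 169.2 152.7]
```

View pics/z.png

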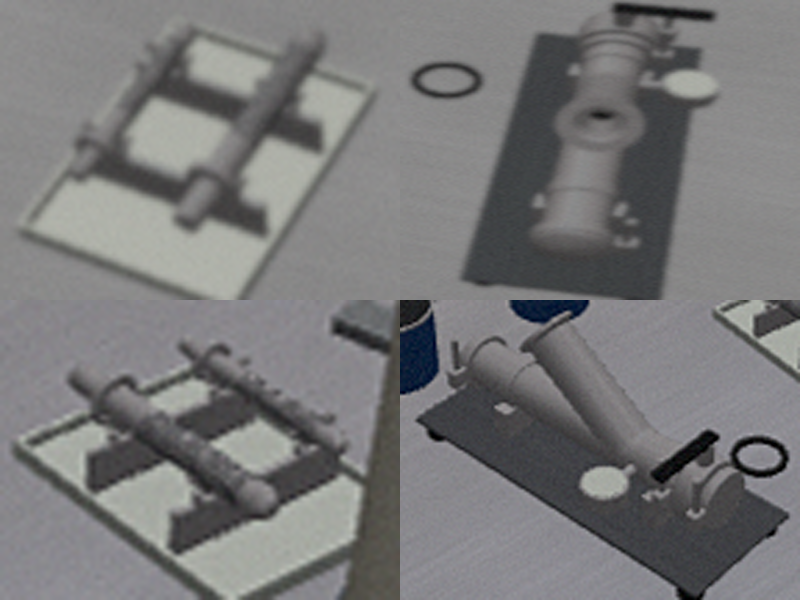

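The crops show the thick, long element is the one on the right in the scene view. Its tip is at about (267,190) and its stub end at (237,234). The branch mouth is at about (370,230) in scene, and its upper end is at about (275,204) in side. Next I fit axes to the depth points.

```bash
python3 - <<'E'
import pickle,cv2,numpy as np
from h import *
d=pickle.load(open("c0.pkl","rb"));s,e=d["scene"],d["side"]
a=onz(s,267.5,190.5,62);b=onz(s,237,233.7,62);print("tip,stub scene",a,b,np.linalg.norm(a-b))
# side crop: (265,505)->tip ; (78,378)
f=lambda x,y:(330+x/5,170+(y-300)/5)
a2=onz(e,*f(262,502),62);b2=onz(e,*f(80,380),62);print("side",a2,b2,np.linalg.norm(a2-b2))
dr=(b-a)/np.linalg.norm(b-a);n=np.array([-dr[1],dr[0],0])
for nm,c,bx in(("scene",s,(190,290,180,260)),("side",e,(325,415,170,240))):
    P,m=pts(c,*bx);k=m&(P[...,2]>64)&(P[...,2]<95)&(np.abs((P-a)@n)<25);Q=P[k]
    t=(Q-a)@dr
    for lo in range(-10,200,10):
        w=Q[(t>lo)&(t<lo+10)]
        if len(w)>3: print(nm,lo,len(w),((w-a)@n).mean().round(1),((w-a)@n).min().round(1),((w-a)@n).max().round(1),np.percentile(w[:,2],90).round(1))
# plate dark mask
for nm,c,bx in(("scene",s,(320,410,180,320)),("side",e,(215,365,195,310))):
    u0,u1,v0,v1=bx;F=c["frame"][v0:v1,u0:u1].astype(int);P,m=pts(c,*bx)
    k=m&(F.max(-1)<95)&(P[...,2]>8)&(P[...,2]<32)
    Q=P[k];r=cv2.minAreaRect(Q[:,:2].astype(np.float32));print(nm,k.sum(),np.median(Q[:,2]),r)
    k=m&(P[...,2]>150)&(P[...,2]<200);print("ferr",k.sum(),P[k].mean(0))
E
```

```text
tip,stub scene [ 416.33452422 -162.2083452    62.        ] [ 588.91346164 -178.03861167   62.        ] 173.30345345038447
side [ 415.36939937 -165.85031642   62.        ] [ 589.52968784 -176.03431302   62.        ] 174.45778820668804
scene -10 10 0.9 -9.0 8.4 73.9
scene 0 23 1.9 -12.1 10.5 74.8
scene 10 19 1.6 -10.8 11.5 74.5
scene 20 24 2.0 -8.5 9.9 74.6
scene 30 23 1.7 -12.2 10.6 73.9
scene 40 20 1.2 -12.1 11.0 74.1
scene 50 25 2.3 -10.7 10.6 75.5
scene 60 21 2.1 -8.0 10.6 73.4
scene 70 22 1.8 -10.7 12.7 73.7
scene 80 26 1.7 -10.2 10.6 73.3
scene 90 22 2.8 -10.9 10.8 76.1
scene 100 24 3.1 -9.3 12.3 74.5
scene 110 23 1.4 -10.6 11.1 73.4
scene 120 28 2.7 -9.7 10.9 74.2
scene 130 15 1.7 -11.9 15.2 77.8
scene 140 53 1.0 -18.1 18.6 79.4
scene 150 20 2.2 -9.4 9.5 72.2
scene 160 24 2.5 -7.9 10.5 72.0
scene 170 22 1.6 -7.3 9.2 72.2
scene 180 4 1.3 -7.8 7.6 72.7
side -10 18 1.1 -9.5 9.3 75.2
side 0 16 3.8 -7.0 13.1 74.8
side 10 16 2.7 -6.0 13.4 76.1
side 20 14 4.9 -1.3 11.9 75.5
side 30 14 3.4 -4.4 9.3 75.5
side 40 18 5.8 -9.0 14.3 78.2
side 50 16 3.9 -8.8 13.2 75.1
side 60 16 4.9 -6.9 12.7 77.1
side 70 12 4.2 -9.6 11.1 75.9
side 80 16 4.4 -7.1 11.3 76.6
side 90 14 5.5 -4.0 12.7 77.4
side 100 15 5.5 -5.8 13.0 77.2
side 110 13 5.2 -5.9 12.3 75.1
side 120 14 5.4 -4.7 17.0 75.9
side 130 21 5.0 -7.1 17.7 81.2
side 140 29 3.8 -18.3 19.6 81.8
side 150 4 7.8 5.4 12.3 72.3
side 160 9 1.1 -5.5 7.4 72.7
side 170 16 4.8 -4.3 12.9 73.2
scene 3760 21.649089142611054 ((489.56634521484375, 116.7130355834961), (400.6697998046875, 229.61634826660156), 7.611150741577148)
ferr 379 [539.7573848  164.4277367  167.83817554]
side 3033 23.24925494011254 ((573.466064453125, 24.019271850585938), (548.7430419921875, 441.03607177734375), 7.324552059173584)
ferr 339 [518.20040382 170.46988239 167.16974791]
```

Thick element: mid at about (503,-170,62), yaw about -5°. Mouth at about (537,166,164), skid yaw about 7.5°. First I look at the mouth from above with the wrist camera, then go to the rack.

```bash
cat > mv.py <<'E'
import numpy as np,json,os
from scipy.spatial.transform import Rotation as R
def load():
    if os.path.exists("cmd.json"):
        j=json.load(open("cmd.json"));return np.array(j["p"]),R.from_quat(j["q"])
    return np.array([154.711,-579.726,404.631]),R.from_quat([9.91506258e-01,1.30056668e-01,0,0])
def ori(psi,pitch):
    c,s=np.cos,np.sin;x=np.array([c(pitch)*c(psi),c(pitch)*s(psi),s(pitch)]);y=np.array([s(psi),-c(psi),0])
    return R.from_matrix(np.c_[x,y,np.cross(x,y)])
def pinch(g,Ro,pz=163.3): return np.array(g)-Ro.apply([0,0,pz])
def rel(targets,save=True):
    """targets: list of (tcp,Rot); prints rounded rows, stores last as commanded"""
    p,r=load()
    for t,o in targets:
        row=np.r_[(r.inv()*o).as_rotvec()/np.pi,r.inv().apply(np.array(t)-p)/500].round(4)
        print(row.tolist())
    if save:
        q=r*R.from_rotvec(row[:3]*np.pi);json.dump({"p":(p+r.apply(row[3:]*500)).tolist(),"q":q.as_quat().tolist()},open("cmd.json","w"))
E
python3 - <<'E'
from mv import *
rel([([545,165,470],ori(np.radians(7.5),0))])
E
```

```text
[0.0, 0.0, 0.0414, 1.1383, -1.2378, -0.1307]
```

```bash
rm cmd.json; python3 - <<'E'
from mv import *
rel([([375,-160,440],ori(np.radians(7.5),0))])
rel([([545,165,470],ori(np.radians(7.5),0))],False)
E
```

```text
[0.0, 0.0, 0.0414, 0.6422, -0.6974, -0.0707]
[0.0, 0.0, -0.0, 0.4218, -0.6001, -0.06]
```

Call:
{"method": "apply_moves", "body": {
  "rows": [0,0,0.0414,0.6422,-0.6974,-0.0707,-1,0,0,0.0414,0.6422,-0.6974,-0.0707,-1,0,0,0.0414,0.6422,-0.6974,-0.0707,-1,0,0,0.0414,0.6422,-0.6974,-0.0707,-1,0,0,0.0414,0.6422,-0.6974,-0.0707,-1,0,0,0.0414,0.6422,-0.6974,-0.0707,-1,0,0,0.0414,0.6422,-0.6974,-0.0707,-1,0,0,0.0414,0.6422,-0.6974,-0.0707,-1,0,0,0.0414,0.6422,-0.6974,-0.0707,-1]
}}

```text
time_s: 1.27
tcp_pos: [375.7, -158.1, 440.2]
eef_rot: [-0.0, 0.998, 0.068, 0.0]
contact_force: [-0.1, -0.5, 0.7]
grip_width: 1.001
finger_force: 0.0
```

Call:
{"method": "apply_moves", "body": {
  "rows": [0,0,0,0.4218,-0.6001,-0.06,-1,0,0,0,0.4218,-0.6001,-0.06,-1,0,0,0,0.4218,-0.6001,-0.06,-1,0,0,0,0.4218,-0.6001,-0.06,-1,0,0,0,0.4218,-0.6001,-0.06,-1,0,0,0,0.4218,-0.6001,-0.06,-1,0,0,0,0.4218,-0.6001,-0.06,-1,0,0,0,0.4218,-0.6001,-0.06,-1]
}}

```text
time_s: 2.28
tcp_pos: [545.4, 163.7, 469.4]
eef_rot: [0.0, 0.998, 0.065, -0.001]
contact_force: [-1.1, 0.1, -0.0]
grip_width: 1.001
finger_force: 0.0
```

```bash
python3 - <<'E'
from cell import robot
from mv import *
from h import *
import pickle
rel([([545,165,470],ori(np.radians(7.5),0))])
c=robot.camera("wrist");pickle.dump(c,open("w1.pkl","wb"));print(robot.get_state()["tcp_pos"])
cv2.imwrite("pics/w1.png",c["frame"][:,:,::-1])
print(proj(c,[537,166,164]))
P,m=pts(c,0,640,0,400)
k=m&(P[...,2]>140)&(P[...,2]<195);print(k.sum(),P[k].mean(0),P[k].min(0),P[k].max(0))
E
```

```text
[0.0, 0.0, -0.0, 0.4218, -0.6001, -0.06]
[545.07751055 163.34042799 469.97820911]
[315.44412431 197.43014287]
4908 [520.29032553 162.31111718 159.90954598] [321.92609987 124.0315333  140.00011757] [567.40157703 205.93662664 190.93361108]
```

View pics/w1.png

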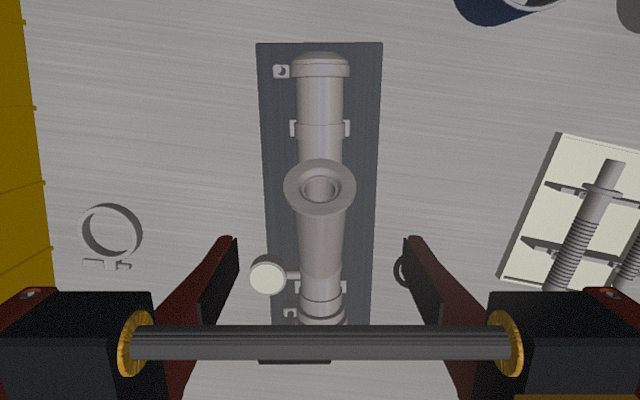

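The ferrule shows as an ellipse centred near (320,187), with the bore at (319,188). The plate edges run from (257,42) to (270,360) and from (382,42) to (367,320). Next I fit the circle and the yaw.

```bash
cat > fit.py <<'E'
import pickle
from h import *
c=pickle.load(open("w1.pkl","rb"));g=cv2.cvtColor(c["frame"],cv2.COLOR_RGB2GRAY)
P,m=pts(c,0,640,0,400)
# plate: dark & low
k=((g<110)&m&(P[...,2]>5)&(P[...,2]<35)).astype(np.uint8)
zt=np.median(P[...,2][k>0]);print("plate z",zt)
L=[];Rr=[]
for v in range(60,225):
    u=np.where(k[v,240:400])[0]
    if len(u)>20: L.append(onz(c,240+u[0]-.5,v,zt));Rr.append(onz(c,240+u[-1]+.5,v,zt))
for E in(L,Rr):
    E=np.array(E);q=cv2.fitLine(E[:,:2].astype(np.float32),cv2.DIST_HUBER,0,.01,.01).ravel();print("yaw",np.degrees(np.arctan2(q[1],q[0])*1)%180,q[2:])
L=np.array(L);Rr=np.array(Rr);w=(L-Rr);print("width",np.median(np.linalg.norm(w,axis=1)))
psi=np.radians(7.4);n=np.array([np.cos(.6109)*np.cos(psi),np.cos(.6109)*np.sin(psi),np.sin(.6109)])
M=np.array([537,166,164.])
def onplane(u,v):
    o,d=ray(c,u,v);return o+d*((M-o)@n)/(d@n)
ey=np.array([-np.sin(psi),np.cos(psi),0]);ez=np.cross(n,ey)
for it in range(3):
    h=(P-M)@n;rr=np.linalg.norm(P-M-h[...,None]*n,axis=-1)
    f=(m&(abs(h)<6)&(rr<40)).astype(np.uint8)
    f=cv2.morphologyEx(f,cv2.MORPH_OPEN,np.ones((3,3)))
    cs,_=cv2.findContours(f,cv2.RETR_EXTERNAL,cv2.CHAIN_APPROX_NONE);C=max(cs,key=cv2.contourArea)[:,0]
    Q=np.array([onplane(*p) for p in C]);a=(Q-M)@ey;b=(Q-M)@ez
    s=np.linalg.lstsq(np.c_[2*a,2*b,np.ones(len(a))],a*a+b*b,rcond=None)[0]
    rad=np.sqrt(s[2]+s[0]**2+s[1]**2)
    M=M+s[0]*ey+s[1]*ez
    ring=m&(abs((P-M)@n)<8)&(np.linalg.norm(P-M,axis=-1)<31)&(np.linalg.norm(P-M,axis=-1)>19)
    off=np.median((P[ring]-M)@n)
    pl=np.linalg.svd(P[ring]-P[ring].mean(0),full_matrices=False)[2][2];pl*=np.sign(pl[2])
    print(M.round(1),"rad",rad,"ring off",off,"n",pl.round(3),n.round(3),proj(c,M))
print(cv2.fitEllipse(C))
# bore dark centre
b=((g<g[160:215,285:355].mean()-25).astype(np.uint8));b=b[165:212,295:345]
E
python3 fit.py
```

```text
plate z 21.528346137128736
yaw 7.6897535 [553.1229  240.23715]
yaw 7.6982427 [572.4958   92.39054]
width 149.13065134145785
[545.4 163.6 152.6] rad 14.18608939890987 ring off 5.518978375630836 n [0.747 0.095 0.658] [0.812 0.106 0.574] [319.33068843 185.31963291]
[545.4 163.6 152.6] rad 14.186089398909868 ring off 5.518978375630823 n [0.747 0.095 0.658] [0.812 0.106 0.574] [319.33068843 185.31963291]
[545.4 163.6 152.6] rad 14.186089398909873 ring off 5.518978375630823 n [0.747 0.095 0.658] [0.812 0.106 0.574] [319.33068843 185.31963291]
((319.56097412109375, 184.4199981689453), (21.965362548828125, 36.9810676574707), 93.32654571533203)
```

```bash
sed -i 's/^M=np.array.*/M=onz(c,319.5,187.5,164)/; s/radians(7.4)/radians(7.69)/; s/abs(h)<6/abs(h-0)<7/; s/^    M=M+s.*/    M=M+s[0]*ey+s[1]*ez; M=M+(164-M[2])\/n[2]*n*0/' fit.py
cat >> fit.py <<'E'
a=np.array([np.cos(psi),np.sin(psi)]);nn=np.array([-a[1],a[0]])
print("lat of plate mid",(L[:,:2]@nn).mean()/2+(Rr[:,:2]@nn).mean()/2,"mouth lat",M[:2]@nn,"along",M[:2]@a, onz(c,319.5,187.5,164))
E
python3 fit.py
```

```text
plate z 21.528346137128736
yaw 7.6897535 [553.1229  240.23715]
yaw 7.6982427 [572.4958   92.39054]
width 149.13065134145785
[547.5 164.1 162.7] rad 32.78513536343137 ring off 1.7978480585064562 n [0.814 0.109 0.571] [0.812 0.11  0.574] [319.03882529 186.05719198]
[547.5 164.1 162.7] rad 32.78513536343139 ring off 1.7978480585064625 n [0.814 0.109 0.571] [0.812 0.11  0.574] [319.03882529 186.05719198]
[547.5 164.1 162.7] rad 32.78513536343138 ring off 1.7978480585064651 n [0.814 0.109 0.571] [0.812 0.11  0.574] [319.03882529 186.05719198]
((319.0398864746094, 188.03717041015625), (58.51567840576172, 72.83704376220703), 88.58464813232422)
lat of plate mid 89.50541112219224 mouth lat 89.39209866651005 along 564.5292151844606 [546.60897839 163.6014824  164.        ]
```

Mouth is about (547.5,164,164), yaw 7.69°. The measured ferrule radius is 32.8 and its normal matches. Now I move over the strainer.

```bash
python3 - <<'E'
from mv import *
rel([([500,-170,330],ori(np.radians(-5.2),0))])
E
```

```text
[0.0, 0.0, 0.0705, -0.1766, 0.6525, 0.28]
```

Call:
{"method": "apply_moves", "body": {
  "rows": [0,0,0.0705,-0.1766,0.6525,0.28,-1,0,0,0.0705,-0.1766,0.6525,0.28,-1,0,0,0.0705,-0.1766,0.6525,0.28,-1,0,0,0.0705,-0.1766,0.6525,0.28,-1,0,0,0.0705,-0.1766,0.6525,0.28,-1,0,0,0.0705,-0.1766,0.6525,0.28,-1,0,0,0.0705,-0.1766,0.6525,0.28,-1,0,0,0.0705,-0.1766,0.6525,0.28,-1,0,0,0.0705,-0.1766,0.6525,0.28,-1]
}}

```text
time_s: 3.45
tcp_pos: [500.0, -169.3, 331.4]
eef_rot: [0.0, 0.999, -0.045, 0.001]
contact_force: [-0.8, -0.7, -0.2]
grip_width: 0.998
finger_force: 0.0
```

```bash
python3 - <<'E'
from cell import robot
from mv import *
from h import *
import pickle
c=robot.camera("wrist");pickle.dump(c,open("w2.pkl","wb"));print(robot.get_state()["tcp_pos"])
cv2.imwrite("pics/w2.png",c["frame"][:,:,::-1])
P,m=pts(c,0,640,0,400)
a=np.radians(-5.2);dr=np.array([np.cos(a),np.sin(a),0]);n=np.array([-dr[1],dr[0],0]);o=np.array([503,-170,62.])
v=np.arange(400)[:,None]+0*P[...,2]
k=m&(P[...,2]>66)&(P[...,2]<90)&(np.abs((P-o)@n)<28)&(np.abs((P-o)@dr)<110)
Q=P[k];t=(Q-o)@dr;l=(Q-o)@n
for lo in range(-110,110,6):
    w=(t>lo)&(t<lo+6)
    if w.sum()>5: print(lo,w.sum(),((np.percentile(l[w],2)+np.percentile(l[w],98))/2).round(1),np.ptp(np.percentile(l[w],[1,99])).round(1),np.percentile(Q[w][:,2],90).round(1))
E
```

```text
[ 500.12580911 -169.11169745  331.17961578]
-98 35 -3.1 13.6 70.8
-92 107 -2.9 22.0 73.6
-86 166 -3.0 21.9 73.8
-80 159 -2.9 21.8 74.0
-74 178 -2.9 21.6 73.9
-68 174 -2.8 21.4 74.0
-62 176 -2.8 21.3 73.9
-56 177 -2.8 21.1 73.8
-50 183 -2.8 21.2 74.0
-44 197 -2.7 21.8 73.6
-38 190 -2.7 21.7 73.9
-32 199 -2.3 21.5 73.7
-26 199 -2.7 22.1 73.9
-20 204 -3.0 21.9 74.0
-14 217 -2.5 21.7 73.7
-8 208 -2.5 21.6 73.6
-2 219 -2.6 22.1 73.8
4 232 -2.6 22.1 73.5
10 222 -2.5 21.9 73.7
16 234 -2.5 21.5 73.8
22 233 -2.3 21.6 73.6
28 248 -2.1 21.5 73.5
34 245 -2.0 21.3 73.6
40 250 -2.1 21.5 73.7
46 257 -2.0 21.0 73.6
52 383 -2.0 36.7 81.1
58 319 -2.3 33.8 78.7
64 217 -2.0 17.6 71.3
70 228 -1.9 17.6 71.6
76 222 -1.6 16.7 71.6
82 226 -1.8 17.3 71.4
88 192 -1.9 17.2 71.4
```

View pics/w2.png

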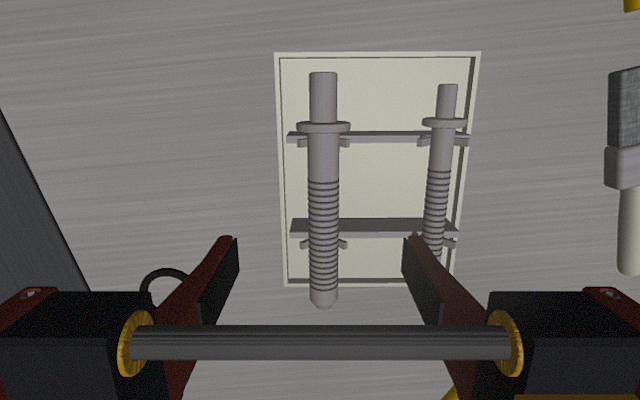

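The wrist view shows the thick element along columns 310-340: tip at row 305, flange at row 127, stub end at row 73. The spare is on the right at column 440. Its mid is (501.1,-172.3,62), yaw -4.85°. Descend and grip.

```bash
python3 - <<'E'
from mv import *
o=ori(np.radians(-4.85),0);g=np.array([501.1,-172.3,62])
rel([(pinch(g+[0,0,40],o),o),(pinch(g+[0,0,12],o),o),(pinch(g,o),o)])
rel([(pinch(g+[0,0,150],o),o)],False)
E
```

```text
[0.0, 0.0, -0.0019, 0.0026, 0.0044, 0.1294]
[0.0, 0.0, -0.0019, 0.0026, 0.0044, 0.1854]
[0.0, 0.0, -0.0019, 0.0026, 0.0044, 0.2094]
[0.0, 0.0, -0.0, 0.0, -0.0, -0.3]
```

Call:
{"method": "apply_moves", "body": {
  "rows": [0,0,-0.0019,0.0026,0.0044,0.1294,-1,0,0,-0.0019,0.0026,0.0044,0.1294,-1,0,0,-0.0019,0.0026,0.0044,0.1854,-1,0,0,-0.0019,0.0026,0.0044,0.2094,-1,0,0,-0.0019,0.0026,0.0044,0.2094,-0.2,0,0,-0.0019,0.0026,0.0044,0.2094,1,0,0,-0.0019,0.0026,0.0044,0.2094,1,0,0,-0.0019,0.0026,0.0044,0.2094,1,0,0,-0.0019,0.0026,0.0044,0.2094,1,0,0,-0.0019,0.0026,0.0044,0.2094,1],
  "grip_force": 40
}}

```text
time_s: 4.75
tcp_pos: [501.1, -172.3, 225.3]
eef_rot: [0.0, 0.999, -0.042, 0.0]
contact_force: [-0.4, 0.0, -0.4]
grip_width: 0.355
finger_force: 0.0
```

Call:
{"method": "apply_moves", "body": {
  "rows": [0,0,0,0,0,0,1,0,0,0,0,0,0,1,0,0,0,0,0,0,1,0,0,0,0,0,-0.02,1,0,0,0,0,0,-0.06,1,0,0,0,0,0,-0.14,1,0,0,0,0,0,-0.24,1,0,0,0,0,0,-0.3,1,0,0,0,0,0,-0.3,1]
}}

```text
time_s: 5.88
tcp_pos: [501.2, -172.4, 379.6]
eef_rot: [0.001, 0.999, -0.042, 0.003]
contact_force: [0.5, 0.8, -5.3]
grip_width: 0.261
finger_force: 40.0
```

```bash
cat > goal.py <<'E'
from mv import *
PSI=np.radians(7.69);O=ori(PSI,np.radians(35));AX=O.as_matrix()[:,0];M=np.array([547.4,164.0,164.0])
def at(depth,hold=95,d=(0,0,0)):  # tip at depth inside, holding 'hold' mm from tip
    return pinch(M+AX*(hold-depth)+np.array(d),O),O
E
python3 - <<'E'
from goal import *
p,r=load();rel([(p+[0,0,150],r)])
rel([at(-40)])
E
```

```text
[0.0, 0.0, 0.0, 0.0, 0.0, -0.3]
[0.0213, 0.1937, -0.0675, 0.0684, -0.6854, 0.0002]
```

Call:
{"method": "apply_moves", "body": {
  "rows": [0.0213,0.1937,-0.0675,0.0684,-0.6854,0,1,0.0213,0.1937,-0.0675,0.0684,-0.6854,0,1,0.0213,0.1937,-0.0675,0.0684,-0.6854,0,1,0.0213,0.1937,-0.0675,0.0684,-0.6854,0,1,0.0213,0.1937,-0.0675,0.0684,-0.6854,0,1,0.0213,0.1937,-0.0675,0.0684,-0.6854,0,1,0.0213,0.1937,-0.0675,0.0684,-0.6854,0,1,0.0213,0.1937,-0.0675,0.0684,-0.6854,0,1,0.0213,0.1937,-0.0675,0.0684,-0.6854,0,1,0.0213,0.1937,-0.0675,0.0684,-0.6854,0,1]
}}

```text
time_s: 7.12
tcp_pos: [564.2, 165.1, 375.3]
eef_rot: [-0.02, 0.952, 0.063, 0.3]
contact_force: [-0.6, 0.2, -3.2]
grip_width: 0.264
finger_force: 40.0
```

```bash
python3 - <<'E'
from cell import robot
from goal import *
from h import *
import pickle
d={n:robot.camera(n) for n in("scene","side","wrist")};pickle.dump(d,open("c3.pkl","wb"))
s=robot.get_state();print(s["tcp_pos"],at(-40)[0],s["eef_rot"],O.as_quat(),s["qpos"].round(2))
for n in("scene","side","wrist"): print(n,proj(d[n],M),proj(d[n],M+AX*40),proj(d[n],M+AX*230))
r=lambda c,a,b,f,t:cv2.resize(c["frame"][f:t,a:b,::-1],(400,300),interpolation=cv2.INTER_CUBIC)
im=np.vstack([np.hstack([r(d["scene"],310,430,175,265),r(d["side"],190,350,140,260)]),np.hstack([cv2.resize(d["wrist"]["frame"][:,:,::-1],(400,300)),cv2.resize(d["side"]["frame"][:,:,::-1],(400,300))])])
cv2.imwrite("pics/c3.png",im)
E
```

```text
[564.2287843  165.63992653 375.46627873] [564.16832064 166.26418585 375.20034774] [-0.02005811  0.95154119  0.06346635  0.30023168] [ 0.95157024  0.06395392  0.30002894 -0.02016459] [ 0.25 -0.2   1.62 -0.07  1.12  1.69]
scene [368.99048333 231.85325562] [368.28912044 236.65455206] [364.1397463  265.05978388]
side [272.56381155 205.9919324 ] [263.99253105 194.96794964] [223.86015995 143.35155845]
wrist [317.97508007 469.2781639 ] [317.75766552 419.53183396] [316.18284953  59.2003053 ]
```

View pics/c3.png

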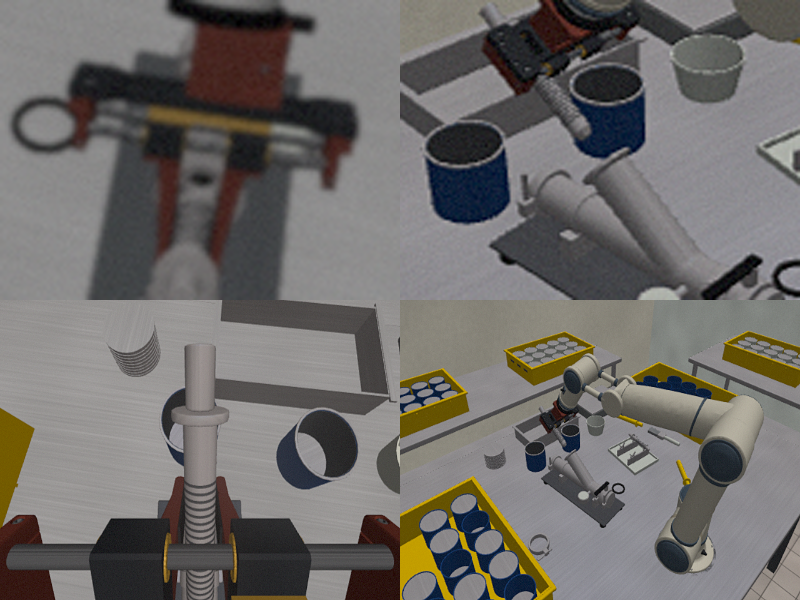

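The element is held about square, tip just above the mouth (side crop, tip near (582,130)). I measure its axis offset by depth and check it in the side view too.

```bash
python3 - <<'E'
from goal import *
from h import *
import pickle
d=pickle.load(open("c3.pkl","rb"));c=d["wrist"]
ey=O.as_matrix()[:,1];ez=O.as_matrix()[:,2]
P,m=pts(c,0,640,0,400)
k=m&(abs((P-M)@ey)<30)&((P-M)@ez>-24)&((P-M)@ez<10)
Q=P[k];t=(Q-M)@AX;l=(Q-M)@ey;h=(Q-M)@ez
for lo in list(range(130,245,8)):
    w=(t>lo)&(t<lo+8)
    if w.sum()>20: print(lo,w.sum(),(np.percentile(l[w],[2,98]).mean()).round(1),np.ptp(np.percentile(l[w],[1,99])).round(1),np.percentile(h[w],10).round(1))
print(t.max())
# side & scene check of branch/element lateral: ferrule depth in both
for n in("side",):
  c=d[n];P,m=pts(c,180,360,130,270)
  k=m&(abs((P-M)@AX+0)<6)&(np.linalg.norm(P-M,axis=-1)<45);print(n,k.sum(),P[k].mean(0), [np.percentile((P[k]-M)@e,[2,98]).round(1) for e in(ey,ez)])
  k=m&((P-M)@AX>42)&((P-M)@AX<80)&(np.linalg.norm(np.cross(P-M,AX),axis=-1)<25)
  print("elem",k.sum(),[np.percentile((P[k]-M)@e,[2,50,98]).round(1) for e in(ey,ez)],((P-M)@AX)[m&(np.linalg.norm(np.cross(P-M,AX),axis=-1)<15)&((P-M)@AX>20)].min())
  k=m&((P-M)@AX>-60)&((P-M)@AX<-15)&(np.linalg.norm(np.cross(P-M,AX),axis=-1)<38)
  print("branch",k.sum(),[np.percentile((P[k]-M)@e,[2,50,98]).round(1) for e in(ey,ez)])
  for nm,lo,hi,R0 in(("el",48,78,20),("br",-60,-15,34)):
    k=m&((P-M)@AX>lo)&((P-M)@AX<hi)&(np.linalg.norm(np.cross(P-M,AX),axis=-1)<R0)
    a=(P[k]-M)@ey;b=(P[k]-M)@ez
    from scipy.optimize import least_squares
    rad=12 if nm=="el" else 25.5
    s=least_squares(lambda q:np.hypot(a-q[0],b-q[1])-rad,[0,0],loss="soft_l1");print(nm,s.x,np.sqrt(np.mean(s.fun**2)))
E
```

```text
130 862 1.2 23.3 -12.7
138 2139 1.2 42.4 -20.3
146 1113 1.1 40.2 -14.4
154 867 1.2 23.1 -11.9
162 913 1.1 22.7 -12.0
170 964 1.2 23.2 -11.9
178 1008 1.2 22.8 -12.0
186 1160 1.2 36.1 -19.4
194 1733 1.2 36.0 -18.1
202 983 1.3 19.5 -9.8
210 1051 1.1 19.2 -9.7
218 1077 1.3 19.6 -9.8
226 494 1.3 19.3 -9.8
229.81394136246416
side 88 [534.50306943 176.67180158 178.07115845] [array([-33.4,  20. ]), array([-32. ,  14.7])]
elem 112 [array([-13.8,  -5.4,   8.3]), array([-16.2,  -8.5,   4.8])] 42.5068697150632
branch 289 [array([-27.9, -15.5,  15.3]), array([-27. , -18.6,  12. ])]
el [ 0.31021486 -0.77842161] 2.415029363451844
br [-0.54381782  1.12853391] 2.2600566591095355
```

Call:
{"method": "apply_moves", "body": {
  "rows": [0,0,0,0,-0.0012,0.0012,1,0,0,0,-0.02,-0.0012,0.0012,1,0,0,0,-0.04,-0.0012,0.0012,1,0,0,0,-0.056,-0.0012,0.0012,1,0,0,0,-0.07,-0.0012,0.0012,1,0,0,0,-0.084,-0.0012,0.0012,1,0,0,0,-0.096,-0.0012,0.0012,1,0,0,0,-0.096,-0.0012,0.0012,1]
}}

```text
time_s: 8.28
tcp_pos: [525.2, 161.6, 346.9]
eef_rot: [-0.02, 0.952, 0.064, 0.3]
contact_force: [-0.7, 0.7, -4.1]
grip_width: 0.262
finger_force: 40.0
```

```bash
python3 - <<'E'
from cell import robot
from goal import *
from h import *
rel([at(-40)],False)
import json
p=at(-40)[0]+O.apply([-48,-.6,.6]);json.dump({"p":p.tolist(),"q":O.as_quat().tolist()},open("cmd.json","w"))
c=robot.camera("wrist");s=robot.get_state();E=O.as_matrix()
print(s["tcp_pos"],p,"F tool",s["contact_force"]@E, s["ft_torque"]@E)
P,m=pts(c,0,640,0,400);k=m&(abs((P-M)@E[:,1])<30)&((P-M)@E[:,2]>-24)&((P-M)@E[:,2]<10)
Q=P[k];t=(Q-M)@AX;l=(Q-M)@E[:,1];h=(Q-M)@E[:,2];print(t.max())
for lo in(95,120,130,155,170):
    w=(t>lo)&(t<lo+8);print(lo,np.percentile(l[w],[2,98]).mean(),np.percentile(h[w],10))
E
```

```text
[-0.0, -0.0, -0.0, 0.0, 0.0, -0.0]
[525.4233604  161.61507149 347.25928335] [525.46340076 161.643399   347.17718757] F tool [-2.61507482 -0.60283299  3.60759687] [ 0.04414178 -0.6290367   0.04050622]
181.27551424694087
95 -0.3657339518244367 -20.85569210429285
120 -0.355071846290822 -10.976399083506971
130 -0.45573907139718095 -11.068488299059235
155 -0.26370733022046267 -8.853761433854807
170 -0.30585726213117237 -8.91205499833306
```

No contact at 8 mm deep. I keep going gently to 40 mm.

Call:
{"method": "apply_moves", "body": {
  "rows": [0,0,0,-0.01,0.0004,0,1,0,0,0,-0.02,0.0004,0,1,0,0,0,-0.03,0.0004,0,1,0,0,0,-0.03,0.0004,0,1]
}}

```text
time_s: 8.82
tcp_pos: [513.0, 159.8, 338.2]
eef_rot: [-0.02, 0.952, 0.064, 0.3]
contact_force: [-0.5, -0.9, -3.2]
grip_width: 0.263
finger_force: 40.0
```

```bash
cat > chk.py <<'E'
from cell import robot
from goal import *
s=robot.get_state();E=O.as_matrix();p,_=load()
print("pos err tool",(s["tcp_pos"]-p)@E,"F tool",(s["contact_force"]+[0,0,3.4])@E, s["ft_torque"]@E,s["finger_force"],s["time_s"])
E
python3 - <<'E'
from mv import *
p,r=load();rel([(p+r.apply([-15,.2,0]),r)])
import chk
E
```

```text
[0.0, 0.0, 0.0, -0.03, 0.0004, -0.0]
pos err tool [-0.4328377  -0.00770737  0.12147979] F tool [-0.36854352  0.79971406 -0.46512716] [ 0.03581728 -0.64190664 -0.05264132] 39.99916970729828 8.825
```

Call:
{"method": "apply_moves", "body": {
  "rows": [0,0,0,-0.01,0,0,1,0,0,0,-0.02,0,0,1,0,0,0,-0.03,0,0,1,0,0,0,-0.04,0,0,1,0,0,0,-0.05,0,0,1,0,0,0,-0.058,0,0,1,0,0,0,-0.058,0,0,1]
}}

```text
time_s: 9.7
tcp_pos: [489.6, 156.6, 321.8]
eef_rot: [-0.02, 0.952, 0.064, 0.3]
contact_force: [-0.5, 0.0, -3.9]
grip_width: 0.261
finger_force: 40.0
```

```bash
python3 - <<'E'
from mv import *
p,r=load();rel([(p+r.apply([-29,0,0]),r)])
import chk
E
```

```text
[0.0, 0.0, 0.0, -0.058, 0.0, -0.0]
pos err tool [-0.23014832  0.01238687 -0.00104137] F tool [-0.70269082 -0.0847651   0.13541378] [ 0.03903355 -0.63717928  0.02943257] 39.999091029167175 9.7
```

Call:
{"method": "apply_moves", "body": {
  "rows": [0,0,0,-0.008,0,0,1,0,0,0,-0.016,0,0,1,0,0,0,-0.024,0,0,1,0,0,0,-0.032,0,0,1,0,0,0,-0.04,0,0,1,0,0,0,-0.046,0,0,1,0,0,0,-0.046,0,0,1]
}}

```text
time_s: 10.58
tcp_pos: [473.9, 154.2, 313.9]
eef_rot: [-0.021, 0.949, 0.064, 0.309]
contact_force: [23.0, 2.6, -3.4]
grip_width: 0.265
finger_force: 40.0
```

```bash
python3 - <<'E'
from mv import *
p,r=load();rel([(p+r.apply([-23,0,0]),r)])
import chk
E
```

```text
[0.0, 0.0, 0.0, -0.046, 0.0, 0.0]
pos err tool [ 5.20443391  0.31768324 -2.61976496] F tool [18.98797879  0.52036015 13.28471937] [ 2.37879345e-03  2.75041422e+00 -1.83550268e-02] 39.99616742134094 10.575
```

The seal drag bends the compliant arm: it lags 5 mm, pitches 1.1° and rides up 2.6 mm. I add a compensation to the command.

Call:
{"method": "apply_moves", "body": {
  "rows": [0,-0.003,0,0,0,0.003,1,0,-0.0064,0,0,0,0.005,1,0,-0.0064,0,-0.004,0,0.005,1,0,-0.0064,0,-0.004,0,0.005,1]
}}

```text
time_s: 11.08
tcp_pos: [472.1, 154.1, 308.6]
eef_rot: [-0.02, 0.953, 0.064, 0.295]
contact_force: [8.4, 0.6, -2.3]
grip_width: 0.267
finger_force: 40.0
```

```bash
cat > chk.py <<'E'
from cell import robot
from goal import *
s=robot.get_state();E=O.as_matrix();p,r=load()
q=np.roll(s["eef_rot"],-1);A=R.from_quat(q)
g=s["tcp_pos"]+A.apply([0,0,163.3])-M
print("cmd err",((s["tcp_pos"]-p)@E).round(2),"pinch in tool axes rel mouth",(g@E).round(2),"rot deg",np.degrees((O.inv()*A).as_rotvec()).round(2),"F",((s["contact_force"]+[0,0,3.4])@E).round(1), (s["ft_torque"]@E).round(2),s["finger_force"].round(1),s["time_s"])
E
python3 - <<'E'
from mv import *
p,r=load();rel([(p+r.apply([-2,0,2.5]),r*R.from_rotvec([0,-.0064*np.pi,0]))])
import chk
E
```

```text
[0.0, -0.0064, 0.0, -0.004, 0.0, 0.005]Traceback (most recent call last):
  File "<stdin>", line 3, in <module>
  File "chk.py", line 6, in <module>
    print("cmd err",((s["tcp_pos"]-p)@E).round(2),"pinch in tool axes rel mouth",(g@E).round(2),"rot deg",np.degrees((O.inv()*A).as_rotvec()).round(2),"F",((s["contact_force"]+[0,0,3.4])@E).round(1), (s["ft_torque"]@E).round(2),s["finger_force"].round(1),s["time_s"])
                                                                                                                                                                                                                                    ^^^^^^^^^^^^^^^^^^^^^^^
AttributeError: 'float' object has no attribute 'round'
```

```bash
sed -i 's/s\["finger_force"\].round(1)/s["finger_force"]/' chk.py; python3 - <<'E'
import chk
from chk import *
from h import *
c=robot.camera("wrist");
P,m=pts(c,0,640,0,400);k=m&(abs((P-M)@E[:,1])<30)&((P-M)@E[:,2]>-24)&((P-M)@E[:,2]<10)
Q=P[k];t=(Q-M)@AX;l=(Q-M)@E[:,1];h=(Q-M)@E[:,2];print(t.max())
for lo in range(40,120,6):
    w=(t>lo)&(t<lo+6)
    if w.sum()>20:print(lo,w.sum(),np.percentile(l[w],[2,98]).mean(),np.percentile(h[w],10))
E
```

```text
cmd err [ 2.74  0.15 -1.83] pinch in tool axes rel mouth [18.94 -0.28  1.26] rot deg [ 0.01 -0.63  0.02] F [7.5 0.5 3.9] [-0.05  0.88 -0.03] 39.99907851219177 11.075
113.5365635383703
40 642 -0.027216455263926242 -10.66900870666022
46 681 -0.23924369218853236 -10.770234142035575
52 716 -0.02471872468767966 -10.859366988829294
58 732 0.00886856008667003 -10.822807714791143
64 774 -0.21190355983033804 -10.857982012298995
70 704 -0.14432434793287108 -18.381654087177594
76 1781 -0.0034158223801856735 -18.143094666418037
82 723 -0.11023534220064324 -9.032652361406036
88 756 -0.009273451358275508 -8.95794968224489
94 781 -0.23599008385747133 -8.96007536745562
100 833 0.06141812014250281 -9.162695122389232
106 861 -0.1661536867880491 -9.14307483796909
112 202 -0.050394306809361744 -8.751838017946561
```

It's half-way in: tip 76 mm deep, axis parallel to the bore. I unload the arm first, then open.

Call:
{"method": "apply_moves", "body": {
  "rows": [0,0.003,0,0.0056,0,-0.0036,1,0,0.003,0,0.0056,0,-0.0036,1,0,0.003,0,0.0056,0,-0.0036,-0.1,0,0.003,0,0.0056,0,-0.0036,-1,0,0.003,0,0.0056,0,-0.0036,-1,0,0.003,0,0.0056,0,-0.0036,-1,0,0.003,0,0.0056,0,-0.0036,-1]
}}

```text
time_s: 12.0
tcp_pos: [472.2, 154.2, 308.7]
eef_rot: [-0.02, 0.953, 0.064, 0.295]
contact_force: [0.2, -0.1, 0.2]
grip_width: 0.797
finger_force: 0.0
```

```bash
cat > el.py <<'E'
from chk import *
from h import *
def el():
    c=robot.camera("wrist");P,m=pts(c,0,640,0,400);k=m&(abs((P-M)@E[:,1])<30)&((P-M)@E[:,2]>-24)&((P-M)@E[:,2]<10)&((P-M)@AX>2)
    Q=P[k];t=(Q-M)@AX;l=(Q-M)@E[:,1];h=(Q-M)@E[:,2];print("stub end",np.percentile(t,99.9),"tip depth",190-t.max())
    for lo in range(6,160,8):
        w=(t>lo)&(t<lo+8)
        if w.sum()>100:print(lo,w.sum(),np.percentile(l[w],[2,98]).mean().round(2),np.percentile(h[w],10).round(2))
E
python3 - <<'E'
from mv import *
p,r=load();rel([(p+r.apply([2.8,0,-1.8]),r*R.from_rotvec([0,.003*np.pi,0]))])
from el import *
el()
rel([(pinch(M+AX*97+E@[0,-.1,1.1],O),O)],False)
E
```

```text
[0.0, 0.003, 0.0, 0.0056, 0.0, -0.0036]
cmd err [ 0.11  0.01 -0.09] pinch in tool axes rel mouth [19.25 -0.39  1.25] rot deg [ 0.   -0.6   0.01] F [ 2.2  0.2 -2.8] [ 0.01 -0.26 -0.04] 0.0 12.0
stub end 113.76135022073935 tip depth 76.0242720428376
6 733 -0.13 -7.75
14 741 -0.0 -7.32
22 793 -0.09 -6.84
30 809 0.07 -6.42
38 858 0.07 -5.83
46 873 0.07 -5.38
54 912 0.06 -4.98
62 964 0.11 -4.47
70 1047 0.05 -11.16
78 1507 0.06 -10.74
86 898 0.29 -0.91
94 924 0.11 -0.57
102 984 0.21 -0.06
110 471 0.07 0.37
[-0.0, 0.0034, 0.0, 0.1523, 0.0006, -0.0021]
```

Once released, the element stays in place but droops about 3.4° within the clearance. I move back to the stub, matching that tilt, and grip.

```bash
python3 - <<'E'
from goal import *
E=O.as_matrix();o=O*R.from_rotvec([0,np.radians(-3.4),0])
rel([(pinch(M+E@[70,.1,2],o),o),(pinch(M+E@[97.5,.1,9.5],o),o)])
E
```

```text
[-0.0, -0.0155, -0.0, 0.1177, 0.001, 0.0006]
[-0.0, -0.0155, -0.0, 0.1729, 0.001, 0.015]
```

Call:
{"method": "apply_moves", "body": {
  "rows": [0,-0.0155,0,0.1177,0.001,0.0006,-1,0,-0.0155,0,0.1729,0.001,0.015,-1,0,-0.0155,0,0.1729,0.001,0.015,-1,0,-0.0155,0,0.1729,0.001,0.015,0.1,0,-0.0155,0,0.1729,0.001,0.015,0.4,0,-0.0155,0,0.1729,0.001,0.015,1,0,-0.0155,0,0.1729,0.001,0.015,1,0,-0.0155,0,0.1729,0.001,0.015,1,0,-0.0155,0,0.1729,0.001,0.015,1,0,-0.0155,0,0.1729,0.001,0.015,1],
  "grip_force": 50
}}

```text
time_s: 13.3
tcp_pos: [547.2, 163.9, 351.3]
eef_rot: [-0.018, 0.96, 0.065, 0.272]
contact_force: [0.4, -0.2, -0.9]
grip_width: 0.239
finger_force: 0.0
```

Call:
{"method": "apply_moves", "body": {
  "rows": [0,0,0,0,0,0,1,0,0,0,0,0,0,1]
}}

```text
time_s: 13.55
tcp_pos: [547.2, 163.9, 351.3]
eef_rot: [-0.018, 0.96, 0.064, 0.272]
contact_force: [0.2, -0.4, 1.4]
grip_width: 0.219
finger_force: 50.0
```

```bash
python3 - <<'E'
from el import *
el()
c=robot.camera("side");f=c["frame"][110:260,170:370,::-1]
cv2.imwrite("pics/s4.png",cv2.resize(f,(800,600),interpolation=cv2.INTER_CUBIC))
E
```

```text
cmd err [ 0.08  0.02 -0.01] pinch in tool axes rel mouth [97.6   0.12  9.48] rot deg [ 0.   -3.4   0.01] F [ 2.9  0.4 -3.8] [ 0.07 -0.22  0.02] 49.9996680021286 13.55
stub end 114.48009298944686 tip depth 75.27688779713421
22 103 -0.0 -3.18
30 476 -0.22 -6.37
38 568 0.27 -5.88
46 520 0.18 -5.45
54 117 0.06 -5.42
78 922 0.32 -5.78
86 683 0.35 -4.58
94 785 0.36 -11.82
102 2475 0.4 -18.52
110 992 0.32 -21.4
```

View pics/s4.png

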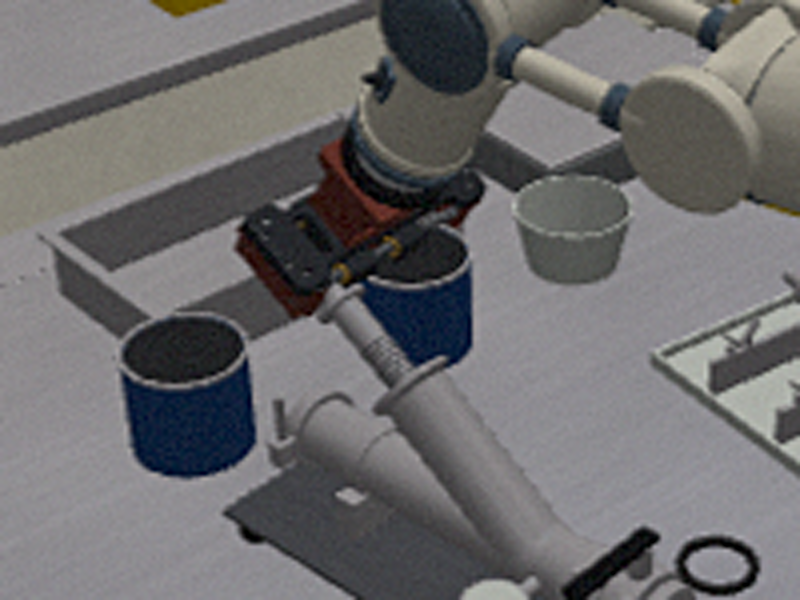

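The stub is gripped (side crop: gripper at (330,290), mouth at (410,385)). I straighten it to the bore axis, then push with the compensation included.

```bash
python3 - <<'E'
from goal import *
E=O.as_matrix()
def T(t,z,rot):
    o=O*R.from_rotvec([0,np.radians(rot),0]);return pinch(M+E@[t,.1,z],o),o
rel([T(97.5,5,-1.7),T(97.5,1.2,0),T(87,1.8,-.5),T(76,2,-.5)])
E
```

```text
[-0.0, 0.0095, 0.0, -0.0103, 0.0, -0.0088]
[-0.0, 0.0189, 0.0, -0.0204, 0.0, -0.016]
[-0.0, 0.0161, 0.0, -0.0384, 0.0, -0.0137]
[-0.0, 0.0161, 0.0, -0.0604, 0.0, -0.012]
```

Call:
{"method": "apply_moves", "body": {
  "rows": [0,0.0095,0,-0.0103,0,-0.0088,1,0,0.0189,0,-0.0204,0,-0.016,1,0,0.0189,0,-0.0204,0,-0.016,1,0,0.0161,0,-0.0294,0,-0.015,1,0,0.0161,0,-0.0384,0,-0.0137,1,0,0.0161,0,-0.0464,0,-0.013,1,0,0.0161,0,-0.0534,0,-0.0125,1,0,0.0161,0,-0.0604,0,-0.012,1,0,0.0161,0,-0.0604,0,-0.012,1]
}}

```text
time_s: 14.78
tcp_pos: [519.1, 160.0, 342.3]
eef_rot: [-0.02, 0.952, 0.064, 0.298]
contact_force: [6.2, 0.8, 0.2]
grip_width: 0.219
finger_force: 50.0
```

```bash
python3 - <<'E'
from el import *
el()
E
```

```text
cmd err [ 1.43  0.06 -1.21] pinch in tool axes rel mouth [78.24  0.12  0.79] rot deg [ 0.02 -0.21  0.02] F [7.2 0.1 0.6] [0.05 0.7  0.03] 49.998289346694946 14.775
stub end 94.78958637282318 tip depth 94.96514468429946
6 338 -0.02 -10.64
14 540 0.1 -11.12
22 541 0.06 -11.1
30 339 0.14 -11.34
54 636 0.32 -13.97
62 601 0.36 -9.42
70 700 0.37 -13.99
78 731 0.38 -10.78
86 2419 0.39 -20.75
94 428 0.37 -6.66
```

Call:
{"method": "apply_moves", "body": {
  "rows": [0,0,0,-0.009,0,0.0003,1,0,0,0,-0.018,0,0.0005,1,0,0,0,-0.027,0,0.0006,1,0,0,0,-0.036,0,0.0008,1,0,0,0,-0.045,0,0.001,1,0,0,0,-0.054,0,0.001,1,0,0,0,-0.063,0,0.001,1,0,0,0,-0.072,0,0.001,1,0,0,0,-0.081,0,0.001,1,0,0,0,-0.09,0,0.001,1]
}}

```text
time_s: 16.08
tcp_pos: [482.8, 155.1, 317.0]
eef_rot: [-0.02, 0.952, 0.064, 0.299]
contact_force: [8.2, 1.3, 1.7]
grip_width: 0.218
finger_force: 50.0
```

```bash
python3 - <<'E'
from mv import *
p,r=load();rel([(p+r.apply([-45,0,.5]),r)])
from el import *
el()
E
```

```text
[0.0, 0.0, 0.0, -0.09, -0.0, 0.001]
cmd err [ 1.91  0.08 -1.53] pinch in tool axes rel mouth [33.96  0.13  0.57] rot deg [ 0.02 -0.13  0.02] F [ 9.8 -0.2  0.6] [ 0.01  0.94 -0.01] 49.99842345714569 16.075
stub end 50.53306816989123 tip depth 139.17901973960693
14 936 0.35 -13.7
22 683 0.38 -10.5
30 711 0.37 -12.36
38 2299 0.4 -20.89
46 876 0.38 -8.96
```

Call:
{"method": "apply_moves", "body": {
  "rows": [0,0,0,-0.004,0,0,1,0,0,0,-0.008,0,0,1,0,0,0,-0.011,0,0,1,0,0,0,-0.014,0,0,1,0,0,0,-0.016,0,0,1,0,0,0,-0.018,0,0,1]
}}

```text
time_s: 16.88
tcp_pos: [475.7, 154.2, 312.0]
eef_rot: [-0.02, 0.952, 0.064, 0.299]
contact_force: [11.1, 2.0, 2.2]
grip_width: 0.219
finger_force: 50.0
```

```bash
python3 - <<'E'
from mv import *
p,r=load();rel([(p+r.apply([-9,0,0]),r)])
from el import *
el()
E
```

```text
[0.0, 0.0, 0.0, -0.018, -0.0, -0.0]
cmd err [ 2.17  0.06 -1.49] pinch in tool axes rel mouth [25.35  0.1   0.54] rot deg [ 0.02 -0.08  0.01] F [12.4 -0.5  1.9] [0.12 1.44 0.02] 49.99762237071991 16.875
stub end 41.98436336904062 tip depth 147.7565062639614
6 987 0.36 -13.59
14 681 0.35 -14.09
22 727 0.36 -12.11
30 2269 0.4 -20.82
38 826 0.36 -8.93
```

Call:
{"method": "apply_moves", "body": {
  "rows": [0,0,0,-0.0016,0,0,1,0,0,0,-0.0032,0,0,1,0,0,0,-0.0044,0,0,1,0,0,0,-0.0044,0,0,1]
}}

```text
time_s: 17.42
tcp_pos: [474.7, 154.0, 312.0]
eef_rot: [-0.021, 0.951, 0.064, 0.302]
contact_force: [18.1, 4.0, 0.7]
grip_width: 0.216
finger_force: 50.0
```

```bash
python3 - <<'E'
from mv import *
p,r=load();rel([(p+r.apply([-2.2,0,0]),r)])
from el import *
el()
E
```

```text
[0.0, 0.0, 0.0, -0.0044, 0.0, 0.0]
cmd err [ 3.59  0.09 -2.05] pinch in tool axes rel mouth [25.37  0.09 -0.04] rot deg [0.04 0.2  0.02] F [17.5 -1.5  7.3] [0.07 2.3  0.01] 49.99599516391754 17.425
stub end 42.04995958445615 tip depth 147.75054485007718
6 988 0.34 -14.27
14 677 0.35 -11.15
22 725 0.35 -12.16
30 2247 0.39 -20.77
38 820 0.34 -9.6
```

Progress has stopped at 42 mm, which is where the flange should sit given the 1.8 mm face offset I measured earlier. I push a little more with pitch compensation to tell seated from jammed.

Call:
{"method": "apply_moves", "body": {
  "rows": [0,-0.002,0,-0.001,0,0.003,1,0,-0.003,0,-0.002,0,0.004,1,0,-0.003,0,-0.002,0,0.004,1]
}}

```text
time_s: 17.85
tcp_pos: [475.4, 154.1, 312.3]
eef_rot: [-0.021, 0.952, 0.064, 0.299]
contact_force: [14.7, 2.0, 7.1]
grip_width: 0.213
finger_force: 50.0
```

```bash
python3 - <<'E'
from mv import *
p,r=load();rel([(p+r.apply([-1,0,2]),r*R.from_rotvec([0,-.003*np.pi,0]))])
from el import *
el()
c=robot.camera("side");d=robot.camera("scene");f=c["frame"][155:245,220:340,::-1]
cv2.imwrite("pics/s5.png",np.hstack([cv2.resize(f,(500,375),interpolation=cv2.INTER_CUBIC),cv2.resize(d["frame"][195:275,340:400,::-1],(281,375),interpolation=cv2.INTER_CUBIC)]))
E
```

```text
[-0.0, -0.003, -0.0, -0.002, 0.0, 0.004]
cmd err [ 5.34  0.12 -3.9 ] pinch in tool axes rel mouth [25.32  0.08  0.09] rot deg [ 0.05 -0.07  0.03] F [18.1 -0.  -0.1] [-0.01  2.48  0.01] 49.99782979488373 17.85
stub end 42.041952085257314 tip depth 147.77427462807657
6 992 0.35 -14.08
14 677 0.34 -10.61
22 715 0.35 -12.36
30 2258 0.38 -20.68
38 834 0.33 -9.4
```

View pics/s5.png

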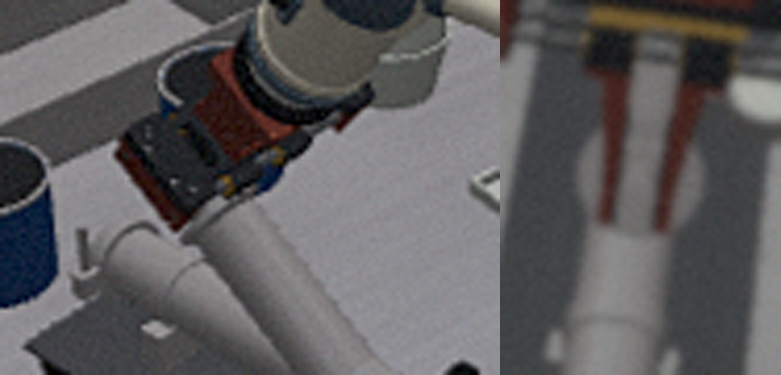

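The axial push is 18 N with zero lateral force and no motion, so it's on the hard stop; the side crop shows no gap. I unload and open.

Call:
{"method": "apply_moves", "body": {
  "rows": [0,0.003,0,0.005,0,-0.0038,1,0,0.0052,0,0.0096,0,-0.0074,1,0,0.0052,0,0.0096,0,-0.0074,1,0,0.0052,0,0.0096,0,-0.0074,0.4,0,0.0052,0,0.0096,0,-0.0074,0,0,0.0052,0,0.0096,0,-0.0074,-0.6,0,0.0052,0,0.0096,0,-0.0074,-1,0,0.0052,0,0.0096,0,-0.0074,-1,0,0.0052,0,0.0096,0,-0.0074,-1]
}}

```text
time_s: 19.12
tcp_pos: [475.2, 154.1, 311.9]
eef_rot: [-0.02, 0.952, 0.064, 0.299]
contact_force: [1.1, 0.6, -0.3]
grip_width: 0.828
finger_force: 0.0
```

```bash
python3 - <<'E'
from mv import *
p,r=load();rel([(p+r.apply([4.8,0,-3.7]),r*R.from_rotvec([0,.0052*np.pi,0]))])
from el import *
el()
E
```

```text
[0.0, 0.0052, 0.0, 0.0096, -0.0, -0.0074]
cmd err [ 0.07  0.02 -0.02] pinch in tool axes rel mouth [24.83  0.12  0.36] rot deg [-0.   -0.1   0.01] F [ 2.7 -0.5 -1.8] [-0.02 -0.26 -0.02] 0.0 19.125
stub end 42.05241896039624 tip depth 147.5382890239978
6 2077 0.29 -12.93
14 575 0.33 -6.56
22 615 0.34 -6.58
30 646 0.36 -6.61
38 759 0.41 -5.91
```

Call:
{"method": "apply_moves", "body": {
  "rows": [0,0,0,0,0,-0.03,-1,0,0,0,0,0,-0.1,-1,0,0,0,0,0,-0.2,-1,0,0,0,0,0,-0.3,-1,0,0,0,0,0,-0.3,-1,0,0,0,0,0,-0.3,-1]
}}

```text
time_s: 19.92
tcp_pos: [389.8, 142.6, 435.1]
eef_rot: [-0.02, 0.952, 0.064, 0.299]
contact_force: [-0.6, 0.9, -0.6]
grip_width: 1.001
finger_force: 0.0
```

```bash
python3 - <<'E'
from mv import *
p,r=load();rel([(p+r.apply([0,0,-150]),r)])
from el import *
c=robot.camera("wrist")
P,m=pts(c,0,640,0,400);D=P-M;t=D@AX;l=D@E[:,1];h=D@E[:,2]
k=m&(abs(l)<36)&(abs(h)<40)&(t>-60)&(t<60)
for lo in np.arange(-30,50,2):
    w=k&(t>lo)&(t<lo+2)
    if w.sum()>15: print(lo,w.sum(),"half-widths",np.percentile(l[w],[1,99]).round(1),"top",np.percentile(h[w],3).round(1))
u,v=proj(c,M+AX*15).astype(int);print(u,v)
f=c["frame"][max(0,v-75):v+75,max(0,u-100):u+100,::-1];s=robot.camera("side")["frame"][::1,:,::-1]
cv2.imwrite("pics/w6.png",np.hstack([cv2.resize(f,(400,300),interpolation=cv2.INTER_CUBIC),cv2.resize(s[150:240,220:340],(400,300),interpolation=cv2.INTER_CUBIC)]))
E
```

```text
[0.0, 0.0, 0.0, 0.0, -0.0, -0.3]
cmd err [-0.1   0.01 -0.41] pinch in tool axes rel mouth [ 2.5060e+01  8.0000e-02 -1.5003e+02] rot deg [ 0.01 -0.06  0.  ] F [ 1.2 -1.  -2.6] [-0.01 -0.3  -0.03] 0.0 19.925
-30 108 half-widths [-25.  24.] top -24.4
-28 104 half-widths [-23.9  23.9] top -24.6
-26 109 half-widths [-24.9  22.8] top -24.3
-24 109 half-widths [-24.7  23.8] top -23.8
-22 107 half-widths [-24.7  22.7] top -24.1
-20 104 half-widths [-24.8  23.8] top -24.5
-18 108 half-widths [-24.7  24.8] top -24.2
-16 115 half-widths [-24.5  24.6] top -24.5
-14 103 half-widths [-23.5  23.6] top -23.9
-12 110 half-widths [-23.4  24.5] top -24.2
-10 104 half-widths [-21.2  21.3] top -24.3
-8 20 half-widths [-14.3  14.5] top -25.2
-6 50 half-widths [-21.   21.9] top -29.2
-4 150 half-widths [-31.  30.] top -30.7
-2 168 half-widths [-30.3  29.7] top -31.4
0 693 half-widths [-31.3  30.4] top -29.6
2 83 half-widths [-18.8  18. ] top -16.7
4 88 half-widths [-18.7  18.8] top -16.8
6 317 half-widths [-18.3  18.4] top -16.2
8 40 half-widths [-9.7  9.4] top -6.9
10 47 half-widths [-9.2  9.8] top -6.9
12 52 half-widths [-9.7  9.7] top -7.8
14 45 half-widths [-9.7  9.7] top -6.9
16 40 half-widths [-9.6  9.7] top -6.9
18 47 half-widths [-9.2  9.7] top -7.0
20 45 half-widths [-9.6  9.2] top -6.9
22 48 half-widths [-9.6  9.6] top -7.0
24 49 half-widths [-9.5  9.6] top -6.9
26 44 half-widths [-9.5  9.6] top -7.6
28 48 half-widths [-9.5  9.6] top -7.4
30 49 half-widths [-9.5  9.6] top -7.4
32 47 half-widths [-9.5  9.5] top -7.2
34 49 half-widths [-9.4  9.5] top -7.1
36 50 half-widths [-9.4  9.5] top -7.2
38 48 half-widths [-9.4  9.5] top -6.8
40 93 half-widths [-8.6  9.4] top -6.4
319 196
```

View pics/w6.png

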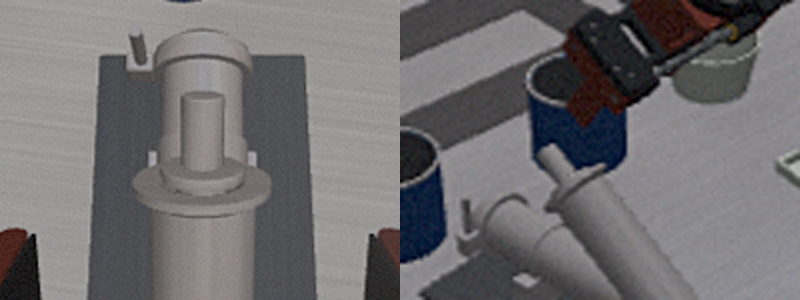

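The flange sits against the ferrule (left crop, (200,175)). I compare the two face heights as a quick numeric check for a gap.

```bash
python3 - <<'E'
from el import *
c=robot.camera("wrist")
P,m=pts(c,0,640,0,400);D=P-M;t=D@AX;l=D@E[:,1];h=D@E[:,2]-3
r=np.hypot(l,h)
for nm,a,b,lo,hi in(("ferrule face",24,30,-3,5),("flange back",12.5,17,5,12),("stub end",0,8,36,48)):
    w=m&(r>a)&(r<b)&(t>lo)&(t<hi);print(nm,w.sum(),np.percentile(t[w],[10,25,50,75,90]).round(2))
for s in(-1,1):
    w=m&(r>24)&(r<30)&(t>-3)&(t<5)&(l*s>0);print(np.median(t[w]))
E
```

```text
cmd err [-0.68  0.02  1.42] pinch in tool axes rel mouth [  23.94    0.19 -148.2 ] rot deg [-0.02 -0.25 -0.01] F [ 2.5  0.9 -2.8] [ 0.04 -0.26  0.02] 0.0 20.025
ferrule face 319 [0.58 0.71 0.88 1.08 1.25]
flange back 115 [6.78 6.91 7.11 7.25 7.38]
stub end 54 [40.85 40.95 41.04 41.13 41.23]
0.8799597235743308
0.885763004234589
```

The flange back is 6.2 mm above the ferrule face (the flange is 6 mm thick) and the stub end is at 40.2 mm (40 mm nominal), so it's seated. Handing in.

```bash
python3 -c "
from cell import robot
print(robot.sign_off())"
```

```text
the job is handed in; nothing more can be done
None
```

The strainer is fully home with its flange on the mouth (gap about 0.2 mm by depth camera); it was slid half-way in by its middle, re-gripped at the stub, pushed in gently (about 18 N at the stop) and released, and the job is handed in at about 20 s.

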